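# Close the case on the chair knob

### The job

Two small hinged cases stand open on the table. Close the green one, which holds the white chair knob: swing its lid over and press it down until the edges of the two halves meet all round. The knob stays inside; leave the grey case open.

Things in the scene. Friction and masses are not known exactly. Their poses are not given: they have to be found in the camera images.
- green_case: Lower half of the green clamshell case: open tray 90 mm deep (x), 110 wide (y), 25 high, walls and floor 4 mm; held fast to the table. Origin: centre of its underside; z up; -x is the opening side, roughly towards the robot. The hinge axis runs along y through x = +45, z = +25 mm (far upper edge). The lid is an equal half; the shut case is 50 mm high.
- green_case_lid (a joint): Opening angle of the green lid, rad: 0 = shut, edges meeting; pi/2 = upright; more = leaning away from the tray (stop at 2.3). Starts at 1.75 to 2.15, outer face looking to the case's +x. The hinge is stiff (0.15 N m, more than the lid's weight): the lid stays wherever it is left and must be pushed all the way down, about 2 N at its free edge.
- green_lip (a point): Outer end of the black thumb lip (30 mm wide, 6 mm thick) that stands 7 mm out from the middle of the green lid's free edge; 97 mm from the hinge axis and, with the lid shut, 31 mm above the table. With the lid open it is near the lid's highest point.
- grey_case: Lower half of a grey plastic case of the same make and size, with a small wooden offcut in it; held fast to the table. Origin and axes as for the green one. To be left alone.
- grey_case_lid (a joint): Opening angle of the grey lid in rad, same meaning and same stiff hinge; at the start it stands open at 1.75 to 2.15.
- knob_mid (a point): Centre (half-way up) of the loose white round knob, 30 mm across and 27 mm high, standing on the floor of the green case's lower half; it fits under the closed lid.

How it is judged:
At the end, for the whole second after the job is handed in: The green lid is shut to within 0.08 rad (a gap of 7 mm at its free edge), the white knob is inside the green case, and the grey lid still stands open (above 1.5 rad) (value of joint green_case_lid below 0.08 rad and x of knob_mid in the frame of green_case between -0.045 and 0.045 m and y of knob_mid in the frame of green_case between -0.055 and 0.055 m and height (world z) of knob_mid below 0.045 m and value of joint grey_case_lid above 1.5 rad); the robot touches nothing.
It fails at once if the grey case's lid is swung towards shut (below 1.5 rad) (value of joint grey_case_lid below 1.5 rad).
It also fails if it takes over 32 s, if anything falls off the work surface, if the arm or the gripper's body presses on something with over 40 N, if the wrist force passes 120 N, or if a joint passes its speed limit or range.

### The arm

A 6-joint arm with a two-finger parallel gripper is mounted at the origin on a cart in front of the work surface, level with it; the furniture and walls round the work are solid. World frame = base frame: x ahead of the robot, y to its left, z up, the work surface at z = 0. Lengths are in m, angles in rad, forces in N, time in s.
With the tool pointing down it reaches from about 0.275 to 0.775 m from the base axis. Payload 14.6 kg.
Tool frame: the origin (TCP) lies between the finger pads; the fingertips stand 17 mm ahead of it and the grasp point (between the pads) lies 2 mm behind it (bot.tip_extent is the distance from the TCP to the fingertips, in m); y points along the fingers, x is the direction in which the jaws open and shut, and the axes are right-handed (so a half turn about y gives the same grasp; the last joint's range is limited). The gripper opens to 85 mm and grips with 20 to 120 N. Pads are 22 mm wide; open, the fingers measure 114 mm over their backs; the gripper's body (76 mm by 85 mm) begins 54 mm behind the grasp point. The pads swing forward as they close: fully open they stand 13 mm farther back than shut.
Start: joints at [1.125, 0.263, -0.048, 1.259, 0, 1.415], TCP at [0.151, 0.503, 0.222] pointing down, gripper open.
Joint ranges: [-2.65, 2.65], [-0.89, 1.7], [-1.18, 1.37], [-2.13, 2.11], [-1.35, 1.29], [-3.14, 3.14]. Speed limits (rad/s): [1.89, 1.89, 2.57, 2.79, 3.14, 3.14].

### API

Orientations are given as a unit quaternion [w, x, y, z].
In Python, from plant import bot gives the robot as it stands.
- The arm moves only by the tool send_rows, never from a script. Its argument "commands" is a list of rows, each a list of 5 numbers: the shift along the tool's x, y, z normalised to -1 to 1, where 1 is 0.1 m, then the turn about the tool's y normalised to -1 to 1, where 1 is 180 degrees, then the opening in per cent of the stroke, from 0 (shut) to 100 (fully open). A call has exactly 5 rows; each row is the pose to reach, as a shift and turn from the pose measured when the call began, along the tool's axes at that moment, turning the shorter way round; what a row does not reach only later rows make up. A row lasts 1/12 s, in which the tool goes at most 41.7 mm and 7.16 degrees, less where a joint would pass 70% of its speed; a pose out of reach is approached as far as the arm can. A call with a number of a shift or a turn outside -1 to 1 is refused whole. A call with a gripper value outside its range is refused whole. The fingers move at their own pace and stop on an object; "squeeze" is the grip in N (left out, the last holds). Time passes only in rows, so rows that repeat a pose let the fingers close, or fill a call up. It gives the time, the measured TCP pose, the force and the opening at its end, in the units of the state.
- bot.read_state(): the state, without advancing time (a new reading comes with each control period).
- bot.camera(name): name is "scene" or "top"; returns the picture (420x560x3 uint8, red, green, blue); there is no depth.
- bot.camera_params(name): a dict with "camera_matrix" (3x3 intrinsics, pixels), "R" (3x3) and "t" (3): a world point X has camera coordinates R X + t. Camera axes: x right, y down, z forward; pixel columns grow to the right and rows downward; lengths in m; the calibration is good to about 2 mm. A picture is of the moment at which its call begins. camera_params takes no time and is no camera call.
- bot.close_job(): hands the job in, once; it reports no verdict.
Trained networks look in the newest picture that a camera, given by its name, has taken for a name from the list of things; names that differ only in an ending like _2 or _b are one class to them, and where a whole thing is asked for, a point or a joint stands for the part that bears it (a point fixed in the world has none). Each returns a list of dicts, best first, with "confidence" (0 to 1); they miss things now and then, are a little off and sometimes report something else, mostly with a low value. They report only what shows in the picture. A call takes as long as a camera call.
- bot.search_frame(target, camera): "rect" ([centre column, centre row, width, height] in pixels, round what is visible of it).
- bot.regions_of(target, camera): "region" (420x560 bool, what is visible of it) and "rect" ([centre column, centre row, width, height] in pixels, round what is visible of it).
- bot.landmark_of(target, camera): "centre" ([row, column] in pixels: a listed point, or the origin of a listed thing).
The state is a dict: "time_s": time; "q": joint angles; "qvel": joint speeds; "joint_efforts": joint torques, N m; "tool_pos": TCP position; "orientation": TCP orientation; "wrist_force": force on the tool from outside, world axes, zero at the start; "wrist_torque": the same for the moment, N m; "finger_gap": finger opening in m.
Only numpy, scipy, OpenCV 4.12 (cv2) and the standard library are available. Lean on these libraries where they do the work, as an engineer would, in place of code of your own. Each camera call takes 0.05 s, during which the arm holds its last target. There are 200 camera calls.

## Working session

There is one attempt and no reset: what is moved stays moved. The work goes in short steps, Python scripts to look and compute and a tool call to move; the robot and the scene stay as the last step left them, time stands still between calls to the robot, and variables do not carry over. Pictures are saved under pics/ and viewed, about 8 in all and at most 12, crops included, and the job is handed in when it is done.

Besides the shell and the picture viewer there is one more tool, called after "Request:" in YAML: its name, and indented under it one key for each argument. send_rows: Moves the arm, as the interface text tells. Its arguments: {"type":"object","properties":{"commands":{"type":"array","items":{"type":"array","items":{"type":"number"}}},"squeeze":{"type":"number"}},"required":["commands"]}

```bash
mkdir -p pics; ls
python3 - <<'E'
from plant import bot
import cv2, numpy as np
s=bot.read_state(); print({k:np.round(v,3) for k,v in s.items()}, bot.tip_extent)
for c in ("scene","top"):
    im=bot.camera(c); cv2.imwrite(f"pics/{c}0.png",im[:,:,::-1])
    p=bot.camera_params(c); print(c,{k:np.round(v,3).tolist() for k,v in p.items()})
    for t in ("green_case","grey_case","green_lip","knob_mid"):
        print(t,[(np.round(d["centre"],1).tolist(),round(d["confidence"],2)) for d in bot.landmark_of(t,c)][:3])
    for t in ("green_case_lid","grey_case_lid"):
        print(t,[(np.round(d["rect"],1).tolist(),round(d["confidence"],2)) for d in bot.search_frame(t,c)][:3])
print(bot.read_state()["time_s"])
E
```

```text
pics
{'time_s': np.float64(0.0), 'q': array([ 1.125,  0.264, -0.049,  1.259,  0.   ,  1.416]), 'qvel': array([-0.001,  0.001, -0.001, -0.001, -0.001,  0.001]), 'joint_efforts': array([-4.0000e-03, -6.3762e+01,  3.8456e+01,  1.4000e-02, -0.0000e+00,
        0.0000e+00]), 'tool_pos': array([0.15 , 0.503, 0.222]), 'orientation': array([-0.567,  0.567,  0.422, -0.423]), 'wrist_force': array([-0.065,  0.039, -0.33 ]), 'wrist_torque': array([-0.01 ,  0.017,  0.007]), 'finger_gap': np.float64(0.085)} 0.017
scene {'camera_matrix': [[534.414, 0.0, 272.842], [0.0, 534.414, 206.892], [0.0, 0.0, 1.0]], 'R': [[0.667, -0.745, -0.016], [-0.469, -0.403, -0.786], [0.579, 0.531, -0.619]], 't': [-0.111, 0.356, 0.445]}
green_case [([236.9, 334.3], 0.83)]
grey_case [([206.4, 212.4], 0.76)]
green_lip [([154.9, 372.6], 0.94)]
knob_mid [([244.8, 335.2], 0.67)]
green_case_lid [([351.9, 185.4, 42.7, 77.6], 0.91)]
grey_case_lid [([234.8, 156.8, 67.5, 73.5], 0.55)]
top {'camera_matrix': [[534.159, 0.0, 277.905], [0.0, 534.159, 218.234], [0.0, 0.0, 1.0]], 'R': [[0.018, -1.0, -0.008], [-0.987, -0.016, -0.157], [0.157, 0.011, -0.988]], 't': [0.271, 0.511, 0.83]}
green_case [([223.7, 336.9], 0.89)]
grey_case [([264.9, 218.0], 0.7)]
green_lip [([161.4, 356.7], 0.94)]
knob_mid [([236.9, 352.6], 0.6)]
green_case_lid [([350.6, 178.9, 76.1, 50.5], 0.55)]
grey_case_lid [([206.0, 216.5, 79.8, 46.2], 0.58), ([210.5, 245.8, 85.4, 103.3], 0.22)]
0.7
```

View pics/scene0.png

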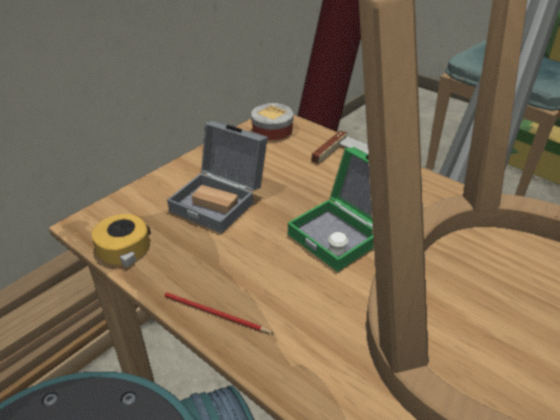

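View pics/top0.png

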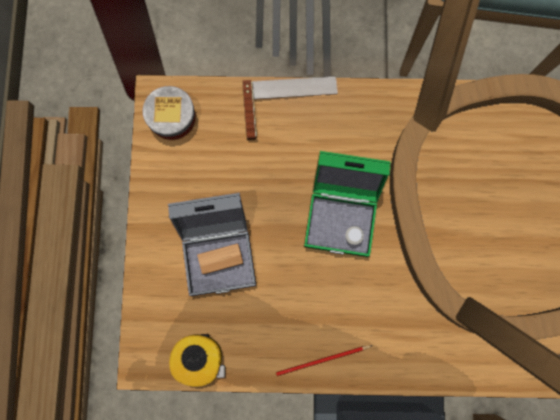

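```bash
cat > h.py <<'E'
import numpy as np
from plant import bot
from scipy.optimize import least_squares
from scipy.spatial.transform import Rotation as Ro
P={c:bot.camera_params(c) for c in("scene","top")}
def proj(c,X):
    p=P[c]; x=np.atleast_2d(X)@np.array(p["R"]).T+np.array(p["t"]); x=x@np.array(p["camera_matrix"]).T
    return x[:,:2]/x[:,2:]
def tri(uv): # dict cam->(row,col)
    f=lambda X: np.concatenate([(proj(c,X)[0]-np.array(v)[::-1]) for c,v in uv.items()])
    r=least_squares(f,[.4,.1,.05]); return r.x, np.abs(r.fun).max()
def tool():
    s=bot.read_state(); w,x,y,z=s["orientation"]; return np.array(s["tool_pos"]),Ro.from_quat([x,y,z,w]).as_matrix()
E
python3 - <<'E'
from h import *
for n,a,b in(("green",(236.9,334.3),(223.7,336.9)),("grey",(206.4,212.4),(264.9,218)),("lip",(154.9,372.6),(161.4,356.7)),("knob",(244.8,335.2),(236.9,352.6))):
    x,r=tri({"scene":a,"top":b}); print(n,x.round(3),r.round(1))
p,R=tool(); print(p.round(3),R.round(3))
E
```

```text
green [ 0.507  0.178 -0.001] 0.9
grey [0.433 0.378 0.001] 1.4
lip [0.58  0.164 0.121] 2.2
knob [0.481 0.155 0.014] 0.5
[0.151 0.503 0.222] [[ 0.287  0.    -0.958]
 [ 0.958  0.     0.287]
 [ 0.    -1.    -0.   ]]
```

The pictures agree with the nets. The green case's tray is at top-image (340,225), with its lid leaning back and the lip at (356,162). The grey case is on the left at (218,265). An upturned chair stands close to the green case on the right, with its ring edge at (392,190) and legs near (470,315) and (428,120). I'll locate the legs and refine the case yaw.

Run:
```python
from h import *
def plane(c,a,b): # pixels (col,row)
    p=P[c];K,R,t=[np.array(p[k]) for k in("camera_matrix","R","t")]
    M=K@np.c_[R,t]; return M.T@np.cross([*a,1],[*b,1])
for n,s,t in(("leg1",((403,360),(388,0)),((475,312),(550,365))),("leg2",((488,200),(507,0)),((428,118),(462,0)))):
    A=np.array([plane("scene",*s),plane("top",*t)])
    for z in(0,.05,.1,.2,.3,.45): print(n,z,np.linalg.solve(A[:,:2],-A[:,3]-A[:,2]*z).round(3))
def back(c,u,v,z):
    p=P[c];K,R,t=[np.array(p[k]) for k in("camera_matrix","R","t")]
    A=K@np.c_[R[:,0],R[:,1],R[:,2]*z+t]; x=np.linalg.solve(A,[u,v,1]); return (x[:2]/x[2]).round(3)
print("ring near edge z0/.05/.1",[back("top",392,190,z) for z in(0,.05,.1)])
# yaw fit: tray front rim corners in top, lip
print("front rim corners",back("top",305,248,.025),back("top",370,255,.025))
lip=[(154.9,372.6),(161.4,356.7)]; orig=[(236.9,334.3),(223.7,336.9)]
def f(v):
    x,y,psi,th=v; ex=np.array([np.cos(psi),np.sin(psi),0]);ey=np.array([-ex[1],ex[0],0]);o=np.array([x,y,0])
    L=o+ex*(.045-.097*np.cos(th)+.006*np.sin(th))+[0,0,.025+.097*np.sin(th)+.006*np.cos(th)]
    r=[]
    for c,l,g in zip(("scene","top"),lip,orig): r+=[proj(c,L)[0]-l[::-1],proj(c,o)[0]-g[::-1]]
    F=np.array([o-.045*ex+.055*ey+[0,0,.025],o-.045*ex-.055*ey+[0,0,.025]])
    r+=list(proj("top",F)-[(305,248),(370,255)])
    return np.concatenate(r)
r=least_squares(f,[.507,.178,-.12,1.85]); print(r.x.round(3),r.fun.round(1))
```

```text
leg1 0 [ 0.38  -0.022]
leg1 0.05 [ 0.371 -0.019]
leg1 0.1 [ 0.361 -0.016]
leg1 0.2 [ 0.341 -0.01 ]
leg1 0.3 [ 0.321 -0.004]
leg1 0.45 [0.292 0.005]
leg2 0 [0.701 0.018]
leg2 0.05 [0.702 0.026]
leg2 0.1 [0.703 0.034]
leg2 0.2 [0.704 0.051]
leg2 0.3 [0.706 0.067]
leg2 0.45 [0.708 0.092]
ring near edge z0/.05/.1 [array([0.566, 0.084]), array([0.555, 0.095]), array([0.544, 0.105])]
front rim corners [0.46  0.234] [0.45  0.127]
[ 0.503  0.176 -0.118  1.877] [ 1.7  1.5 -1.2  1.5 -3.5  0.9  2.1  1.4 -0.8 -2.7  0.7 -0.8]
```

Fitted case pose: (0.504, 0.177), yaw about -0.11, lid about 1.87 rad. Leg 1 is close to where the arm will go, so I'll push on the lid's left (+y) part. I'll approach with the gripper shut and check the clearance on the way.

Request:
send_rows:
  commands:
    - [-0.1, 0, -0.35, 0, 0]
    - [-0.16, 0, -0.7, 0, 0]
    - [-0.2, 0, -1, 0, 0]
    - [-0.2, 0, -1, 0, 0]
    - [-0.2, 0, -1, 0, 0]
  squeeze: 40

```text
time_s: 1.12
tool_pos: [0.2416, 0.4546, 0.2223]
orientation: [0.568, -0.568, -0.422, 0.422]
wrist_force: [-0.6, 0.2, -0.0]
finger_gap: 0.0256
```

Request:
send_rows:
  commands:
    - [-0.1, 0, -0.35, 0, 0]
    - [-0.16, 0, -0.7, 0, 0]
    - [-0.2, 0, -1, 0, 0]
    - [-0.2, 0, -1, 0, 0]
    - [-0.2, 0, -1, 0, 0]

```text
time_s: 1.53
tool_pos: [0.3318, 0.4066, 0.2221]
orientation: [0.568, -0.568, -0.421, 0.421]
wrist_force: [-0.6, 0.0, 0.1]
finger_gap: 0.0
```

Request:
send_rows:
  commands:
    - [-0.1, 0, -0.35, 0, 0]
    - [-0.16, 0, -0.7, 0, 0]
    - [-0.2, 0, -1, 0, 0]
    - [-0.2, 0, -1, 0, 0]
    - [-0.2, 0, -1, 0, 0]

```text
time_s: 1.95
tool_pos: [0.4215, 0.3588, 0.2218]
orientation: [0.568, -0.568, -0.421, 0.421]
wrist_force: [-0.6, -0.5, -0.3]
finger_gap: 0.0001
```

Request:
send_rows:
  commands:
    - [-0.1, 0, -0.35, 0, 0]
    - [-0.16, 0, -0.7, 0, 0]
    - [-0.2, 0, -1, 0, 0]
    - [-0.2, 0, -1, 0, 0]
    - [-0.2, 0, -1, 0, 0]

```text
time_s: 2.37
tool_pos: [0.5108, 0.3113, 0.2214]
orientation: [0.568, -0.568, -0.421, 0.422]
wrist_force: [-0.3, 1.2, -0.1]
finger_gap: 0.0001
```

Run:
```python
from h import *
import cv2
s=bot.read_state(); print(s["time_s"],s["q"].round(3),s["wrist_force"].round(2)); p,R=tool(); print(p.round(3),R.round(3))
a=bot.camera("scene");b=bot.camera("top"); cv2.imwrite("pics/both1.png",cv2.resize(np.hstack([a,b])[:,:,::-1],(800,300),interpolation=cv2.INTER_AREA))
```

```text
2.3667 [4.110e-01 3.930e-01 1.450e-01 1.324e+00 1.000e-03 7.060e-01] [-0.28  1.18 -0.05]
[0.511 0.311 0.221] [[ 0.291 -0.002 -0.957]
 [ 0.957  0.     0.291]
 [-0.001 -1.     0.002]]
```

View pics/both1.png

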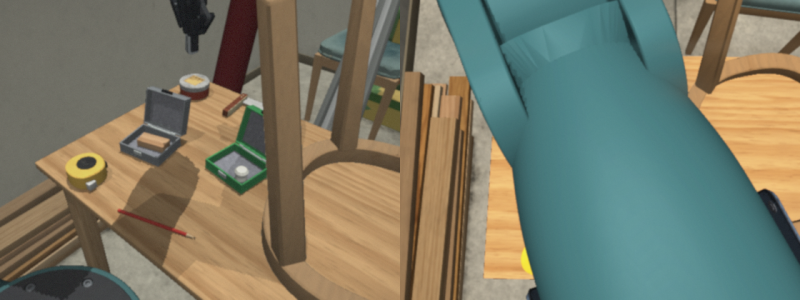

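The arm is well above the cases and covers much of the top view. In the scene view (left half) the gripper is at (193,40), and the grey and green cases are untouched. I'll work out leg 1's visible height and the forearm's lateral extent before going lower.

Run:
```python
from h import *
def back(c,u,v,z):
    p=P[c];K,R,t=[np.array(p[k]) for k in("camera_matrix","R","t")]
    A=K@np.c_[R[:,0],R[:,1],R[:,2]*z+t]; x=np.linalg.solve(A,[u,v,1]); return x[:2]/x[2]
leg=lambda z: np.array([.38-.2*z+0*z,-.022+.06*z,z])
for z in(.2,.3,.4,.45,.5): print(z,proj("scene",leg(z))[0].round(),proj("top",leg(z))[0].round())
print("cam z",[(-np.array(P[c]["R"]).T@np.array(P[c]["t"])).round(3) for c in P])
# arm edges (halved-view px -> full): left & right of forearm
q1=.411;e=np.array([np.cos(q1),np.sin(q1)]);n=np.array([-e[1],e[0]])
for z in(.45,.55,.65):
  for u,v in((515,130),(522,240),(530,300),(660,80),(745,170),(775,250)):
    b=back("top",(u-400)*1.4,v*1.4,z); print(z,(u,v),"along",round(b@e,3),"lat",round(b@n,3))
p,_=tool();print("tcp",(p[:2]@e).round(3),(p[:2]@n).round(3))
```

```text
0.2 [398. 252.] [500. 331.]
0.3 [394. 172.] [532. 354.]
0.4 [389.  63.] [578. 387.]
0.45 [386.  -9.] [609. 409.]
0.5 [382. -97.] [649. 438.]
cam z [array([-0.016, -0.176,  0.553]), array([0.37 , 0.27 , 0.902])]
0.45 (515, 130) along 0.583 lat 0.157
0.45 (522, 240) along 0.458 lat 0.195
0.45 (530, 300) along 0.392 lat 0.211
0.45 (660, 80) along 0.573 lat -0.031
0.45 (745, 170) along 0.432 lat -0.079
0.45 (775, 250) along 0.335 lat -0.07
0.55 (515, 130) along 0.553 lat 0.144
0.55 (522, 240) along 0.455 lat 0.174
0.55 (530, 300) along 0.404 lat 0.186
0.55 (660, 80) along 0.545 lat -0.002
0.55 (745, 170) along 0.435 lat -0.039
0.55 (775, 250) along 0.36 lat -0.032
0.65 (515, 130) along 0.523 lat 0.132
0.65 (522, 240) along 0.453 lat 0.153
0.65 (530, 300) along 0.416 lat 0.162
0.65 (660, 80) along 0.517 lat 0.027
0.65 (745, 170) along 0.439 lat 0.0
0.65 (775, 250) along 0.385 lat 0.005
tcp 0.592 0.082
```

Request:
send_rows:
  commands:
    - [-0.1, 0, -0.2, 0, 0]
    - [-0.15, 0, -0.4, 0, 0]
    - [-0.2, 0, -0.6, 0, 0]
    - [-0.2, 0, -0.8, 0, 0]
    - [-0.2, 0, -0.9, 0, 0]

```text
time_s: 2.88
tool_pos: [0.5904, 0.2672, 0.2218]
orientation: [0.568, -0.567, -0.421, 0.422]
wrist_force: [-0.0, -0.3, -0.2]
finger_gap: 0.0001
```

Request:
send_rows:
  commands:
    - [-0.05, 0, -0.15, 0, 0]
    - [-0.1, 0, -0.25, 0, 0]
    - [-0.15, 0, -0.35, 0, 0]
    - [-0.2, 0, -0.45, 0, 0]
    - [-0.2, 0, -0.45, 0, 0]

```text
time_s: 3.3
tool_pos: [0.6285, 0.234, 0.2216]
orientation: [0.568, -0.567, -0.421, 0.422]
wrist_force: [0.3, 0.2, -0.5]
finger_gap: 0.0001
```

Run:
```python
from h import *
import cv2
s=bot.read_state(); print(s["time_s"],s["q"].round(3),s["joint_efforts"].round(2),s["wrist_force"].round(2)); p,R=tool(); print(p.round(3),R.round(3))
a=bot.camera("scene"); b=bot.camera("top"); cv2.imwrite("pics/both2.png",cv2.resize(np.hstack([a,b])[:,:,::-1],(800,300),interpolation=cv2.INTER_AREA))
```

```text
3.3 [0.235 0.528 0.375 1.419 0.    0.528] [-1.000e-02 -8.832e+01  3.972e+01  3.700e-01  3.000e-02 -3.100e-01] [ 0.27  0.25 -0.52]
[0.628 0.234 0.222] [[ 0.289 -0.001 -0.957]
 [ 0.957 -0.     0.289]
 [-0.    -1.     0.001]]
```

View pics/both2.png

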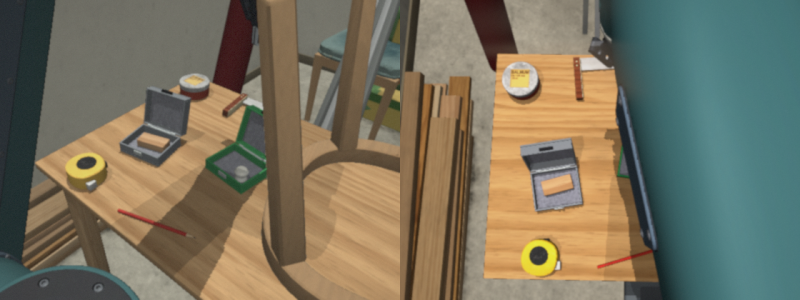

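Request:
send_rows:
  commands:
    - [-0.05, 0.1, -0.05, 0, 0]
    - [-0.1, 0.25, -0.1, 0, 0]
    - [-0.15, 0.4, -0.1, 0, 0]
    - [-0.15, 0.55, -0.1, 0, 0]
    - [-0.15, 0.6, -0.1, 0, 0]

```text
time_s: 3.82
tool_pos: [0.6314, 0.2173, 0.1592]
orientation: [0.569, -0.567, -0.42, 0.423]
wrist_force: [-0.9, 0.1, 0.3]
finger_gap: 0.0004
```

Run:
```python
from h import *
s=bot.read_state(); print(s["q"].round(3),s["joint_efforts"].round(2),s["wrist_force"].round(2),s["tool_pos"].round(3))
```

```text
[2.09e-01 5.37e-01 2.22e-01 1.26e+00 1.00e-03 5.02e-01] [-5.000e-01 -9.077e+01  3.950e+01 -4.800e-01 -3.000e-02 -4.000e-02] [-0.94  0.11  0.27] [0.631 0.217 0.159]
```

Request:
send_rows:
  commands:
    - [0, 0.1, -0.05, 0, 0]
    - [0, 0.25, -0.05, 0, 0]
    - [0, 0.4, -0.05, 0, 0]
    - [0, 0.55, -0.05, 0, 0]
    - [0, 0.62, -0.05, 0, 0]

```text
time_s: 4.23
tool_pos: [0.6354, 0.2158, 0.0952]
orientation: [0.569, -0.566, -0.42, 0.424]
wrist_force: [-0.4, -0.9, -0.2]
finger_gap: 0.0002
```

Run:
```python
from h import *
import cv2
s=bot.read_state(); print(s["q"].round(3),s["joint_efforts"].round(2),s["wrist_force"].round(2),s["tool_pos"].round(3))
a=bot.camera("scene"); cv2.imwrite("pics/s3.png",cv2.resize(a[80:300,250:450,::-1],None,fx=2.5,fy=2.5))
```

```text
[2.060e-01 5.730e-01 1.110e-01 1.116e+00 1.000e-03 4.990e-01] [-1.000e-02 -9.184e+01  3.813e+01 -3.000e-02  0.000e+00  0.000e+00] [-0.44 -0.9  -0.21] [0.635 0.216 0.095]
```

View pics/s3.png

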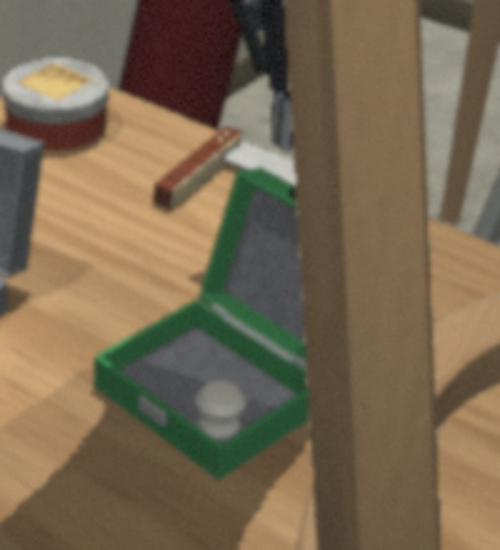

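Run:
```python
from h import *
f=lambda X:((proj("scene",X)-[250,80])*2.5).round()
print("tip",f([.635,.216,.078]),f([.635,.216,.095]))
o=np.array([.504,.177,0]);psi=-.11;ex=np.array([np.cos(psi),np.sin(psi),0]);ey=np.array([-ex[1],ex[0],0])
for th in(1.8,1.88,1.95,2.1):
  g=lambda a,n,y:f(o+ex*(.045-a*np.cos(th)+n*np.sin(th))+ey*y+[0,0,.025+a*np.sin(th)+n*np.cos(th)])[0]
  print(th,"inner top L",g(.09,0,.055),"outer top L",g(.09,.025,.055),"lipctr",g(.097,.006,0),"hingeL",g(0,0,.055))
```

```text
tip [[285. 179.]] [[288. 157.]]
1.8 inner top L [224. 167.] outer top L [250. 160.] lipctr [302. 190.] hingeL [194. 293.]
1.88 inner top L [231. 165.] outer top L [256. 162.] lipctr [309. 189.] hingeL [194. 293.]
1.95 inner top L [238. 165.] outer top L [261. 164.] lipctr [315. 189.] hingeL [194. 293.]
2.1 inner top L [250. 166.] outer top L [271. 170.] lipctr [328. 191.] hingeL [194. 293.]
```

Request:
send_rows:
  commands:
    - [-0.02, 0.02, 0.1, 0, 0]
    - [-0.04, 0.02, 0.2, 0, 0]
    - [-0.05, 0.02, 0.3, 0, 0]
    - [-0.07, 0.02, 0.4, 0, 0]
    - [-0.09, 0.02, 0.5, 0, 0]

```text
time_s: 4.7
tool_pos: [0.5886, 0.224, 0.0965]
orientation: [0.568, -0.567, -0.424, 0.42]
wrist_force: [16.3, 12.1, 35.3]
finger_gap: -0.0002
```

Run:
```python
from h import *
import cv2
s=bot.read_state(); print(s["q"].round(3),s["joint_efforts"].round(2),s["wrist_force"].round(2),s["tool_pos"].round(3))
a=bot.camera("scene"); cv2.imwrite("pics/s4.png",cv2.resize(a[80:300,250:450,::-1],None,fx=2.5,fy=2.5))
```

```text
[ 0.232  0.497 -0.026  1.045  0.004  0.525] [ -5.27 -59.93  16.75   8.1   -2.32  -0.09] [16.27 12.05 35.28] [0.589 0.224 0.097]
```

View pics/s4.png

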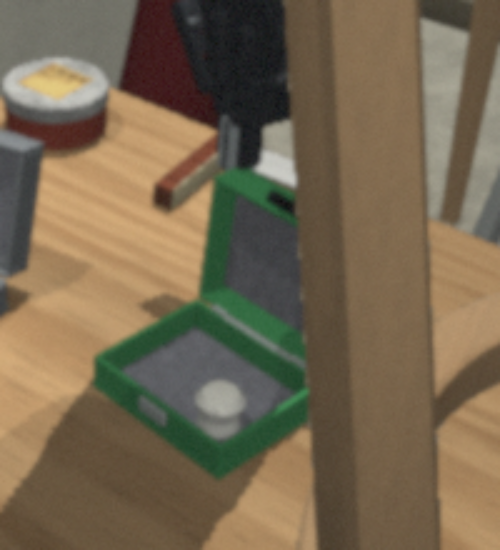

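Run:
```python
from h import *
f=lambda X:((proj("scene",X)-[250,80])*2.5).round()
for z in(.06,.08,.0965,.115,.153): print(z,f([.589,.224,z]),f([.578,.224,z]), f([.589,.239,z]), f([.589,.209,z]))
o=np.array([.504,.177,0]);psi=-.11;ex=np.array([np.cos(psi),np.sin(psi),0]);ey=np.array([-ex[1],ex[0],0])
print("tcp local",(np.array([.589,.224,0])-o)@np.c_[ex,ey])
for th in(1.4,1.5,1.6,1.7):
  g=lambda a,n,y:f(o+ex*(.045-a*np.cos(th)+n*np.sin(th))+ey*y+[0,0,.025+a*np.sin(th)+n*np.cos(th)])[0]
  print(th,"inner top L",g(.09,0,.055),"outer top L",g(.09,.025,.055),"lipctr",g(.097,.006,0),"hingeL",g(0,0,.055))
```

```text
0.06 [[232. 228.]] [[222. 235.]] [[214. 219.]] [[251. 236.]]
0.08 [[234. 202.]] [[224. 209.]] [[215. 193.]] [[254. 210.]]
0.0965 [[236. 180.]] [[226. 187.]] [[217. 172.]] [[256. 188.]]
0.115 [[238. 155.]] [[228. 162.]] [[219. 147.]] [[258. 163.]]
0.153 [[242. 101.]] [[232. 108.]] [[222.  93.]] [[263. 109.]]
tcp local [0.07932669 0.05604709]
1.4 inner top L [184. 187.] outer top L [212. 166.] lipctr [259. 210.] hingeL [194. 293.]
1.5 inner top L [194. 180.] outer top L [222. 162.] lipctr [270. 202.] hingeL [194. 293.]
1.6 inner top L [204. 174.] outer top L [232. 160.] lipctr [281. 197.] hingeL [194. 293.]
1.7 inner top L [214. 170.] outer top L [241. 160.] lipctr [292. 193.] hingeL [194. 293.]
```

The force is wrong for simply swinging the lid: 35 N upward, against an expected 2 N. Something is riding on the lid's top edge. The lid did move, to about 1.6 rad. I'll back off up and behind it.

Request:
send_rows:
  commands:
    - [0, -0.05, 0, 0, 0]
    - [0.02, -0.1, -0.1, 0, 0]
    - [0.04, -0.1, -0.2, 0, 0]
    - [0.06, -0.1, -0.3, 0, 0]
    - [0.06, -0.1, -0.3, 0, 0]

```text
time_s: 5.17
tool_pos: [0.6199, 0.2211, 0.1081]
orientation: [0.568, -0.567, -0.424, 0.419]
wrist_force: [0.2, -0.2, 0.1]
finger_gap: -0.0001
```

Run:
```python
from h import *
import cv2
s=bot.read_state(); print(s["joint_efforts"].round(2),s["wrist_force"].round(2),s["tool_pos"].round(3))
a=bot.camera("scene");b=bot.camera("top")
f=lambda X:((proj("scene",X)-[280,60])*5).round()
p=s["tool_pos"]; print([f(p-[0,0,d])[0] for d in(-.03,0,.017)])
cv2.imwrite("pics/s5.png",cv2.resize(a[60:180,280:400,::-1],None,fx=5,fy=5,interpolation=cv2.INTER_CUBIC))
```

```text
[ 2.300e-01 -8.606e+01  3.829e+01  4.300e-01  4.000e-02 -1.100e-01] [ 0.16 -0.16  0.06] [0.62  0.221 0.108]
[array([397., 310.]), array([389., 393.]), array([385., 438.])]
```

View pics/s5.png

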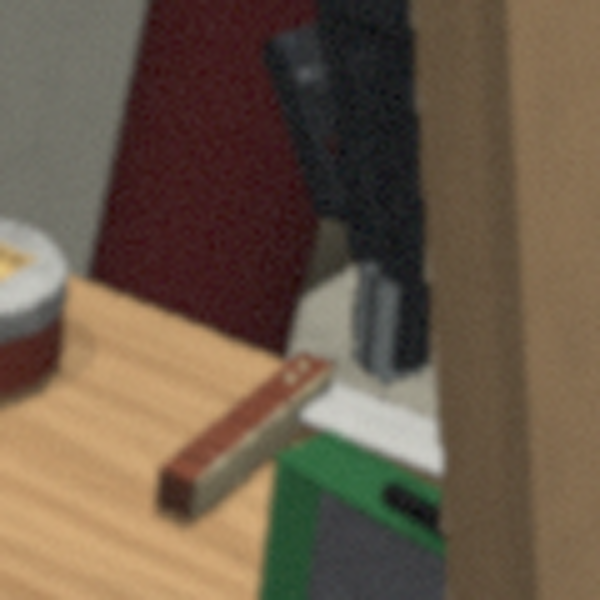

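Reading the pictures against the calibration: the fingertip bottom is at crop (390,378), but (385,438) was predicted. The tips are therefore about 20 mm higher than TCP-17 mm, so the tip had landed on the lid's top edge. The force has now cleared. I'll go lower behind the lid and push gently.

Request:
send_rows:
  commands:
    - [0, 0.1, 0, 0, 0]
    - [0, 0.2, 0, 0, 0]
    - [0, 0.3, 0, 0, 0]
    - [0, 0.38, 0, 0, 0]
    - [0, 0.38, 0, 0, 0]

```text
time_s: 5.68
tool_pos: [0.6169, 0.2212, 0.0673]
orientation: [0.568, -0.566, -0.423, 0.421]
wrist_force: [-0.6, -0.9, -0.2]
finger_gap: 0.0001
```

Request:
send_rows:
  commands:
    - [-0.02, 0, 0.08, 0, 0]
    - [-0.03, 0, 0.16, 0, 0]
    - [-0.04, 0, 0.22, 0, 0]
    - [-0.05, 0, 0.28, 0, 0]
    - [-0.06, 0, 0.34, 0, 0]

```text
time_s: 6.1
tool_pos: [0.5833, 0.2254, 0.0682]
orientation: [0.568, -0.567, -0.424, 0.42]
wrist_force: [8.9, -1.1, 15.9]
finger_gap: 0.0002
```

Run:
```python
from h import *
import cv2
s=bot.read_state(); print(s["q"].round(3),s["joint_efforts"].round(2),s["wrist_force"].round(2),s["tool_pos"].round(3))
a=bot.camera("scene")
f=lambda X:((proj("scene",X)-[280,60])*5).round()
p=s["tool_pos"]; print([f(p-[0,0,d])[0] for d in(-.03,0,.017)])
cv2.imwrite("pics/s6.png",cv2.resize(a[60:220,280:400,::-1],None,fx=3.7,fy=3.7,interpolation=cv2.INTER_CUBIC))
```

```text
[ 0.237  0.509 -0.086  0.972  0.003  0.529] [ 1.680e+00 -7.363e+01  2.810e+01  3.210e+00  9.100e-01  1.000e-02] [ 8.86 -1.13 15.89] [0.583 0.225 0.068]
[array([308., 461.]), array([302., 540.]), array([299., 583.])]
```

View pics/s6.png

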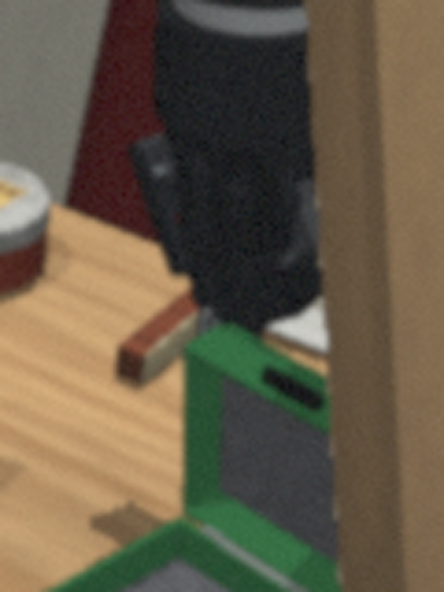

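Run:
```python
from h import *
s=bot.read_state(); F=s["wrist_force"];T=s["wrist_torque"]; print(F.round(2),T.round(3),s["tool_pos"].round(4))
r0=np.cross(F,T)/(F@F); u=F/np.linalg.norm(F); print("line of action rel. ref:",r0.round(3),"dir",u.round(3),"residual T.F",(T@u).round(3))
for k in np.arange(-.2,.21,.04): print((r0+k*u).round(3))
```

```text
[ 2.69 -1.14  3.91] [-0.251 -0.318  0.044] [0.5827 0.2255 0.0687]
line of action rel. ref: [ 0.05  -0.046 -0.048] dir [ 0.552 -0.235  0.8  ] residual T.F -0.028
[-0.06   0.001 -0.208]
[-0.038 -0.009 -0.176]
[-0.016 -0.018 -0.144]
[ 0.006 -0.027 -0.112]
[ 0.028 -0.037 -0.08 ]
[ 0.05  -0.046 -0.048]
[ 0.072 -0.056 -0.016]
[ 0.094 -0.065  0.016]
[ 0.116 -0.074  0.048]
[ 0.138 -0.084  0.08 ]
[ 0.16  -0.093  0.112]
```

Request:
send_rows:
  commands:
    - [-0.01, 0, 0.06, 0, 0]
    - [-0.02, 0, 0.12, 0, 0]
    - [-0.03, 0, 0.18, 0, 0]
    - [-0.04, 0, 0.24, 0, 0]
    - [-0.05, 0, 0.3, 0, 0]

```text
time_s: 6.57
tool_pos: [0.5526, 0.2297, 0.0692]
orientation: [0.567, -0.567, -0.425, 0.42]
wrist_force: [3.3, 1.0, 1.0]
finger_gap: 0.0003
```

Run:
```python
from h import *
import cv2
for i in range(2):
  s=bot.read_state(); print(s["wrist_force"].round(2),s["wrist_torque"].round(2),s["joint_efforts"].round(2),s["tool_pos"].round(3))
  a=bot.camera("scene")
cv2.imwrite("pics/s7.png",cv2.resize(a[60:260,260:400,::-1],None,fx=3,fy=3,interpolation=cv2.INTER_CUBIC))
```

```text
[3.34 1.02 1.04] [ 0.22 -0.54 -0.01] [-5.400e-01 -7.556e+01  3.311e+01  1.460e+00 -4.000e-02 -8.000e-02] [0.553 0.23  0.069]
[1.51 2.12 2.03] [ 0.34 -0.38  0.02] [-3.790e+00 -7.399e+01  3.618e+01 -9.000e-02 -4.200e-01 -7.000e-02] [0.551 0.23  0.069]
```

View pics/s7.png

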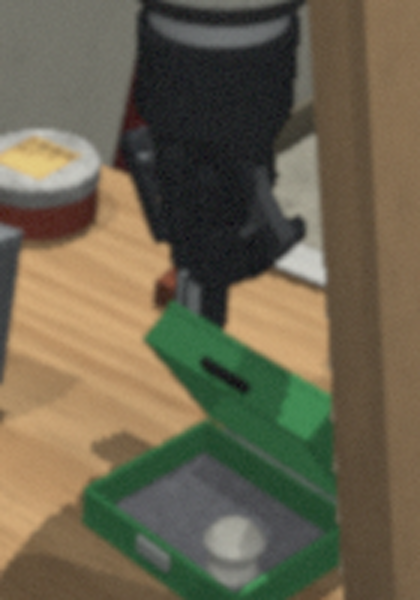

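The lid is now well past upright and leaning over the tray, about 0.9–1.0 rad, with its free edge at crop (148,340). The knob is still in place at crop (235,540), and the forces are small. I'll follow the arc down.

Request:
send_rows:
  commands:
    - [-0.04, 0.03, 0.07, 0, 0]
    - [-0.08, 0.07, 0.14, 0, 0]
    - [-0.13, 0.12, 0.2, 0, 0]
    - [-0.17, 0.18, 0.26, 0, 0]
    - [-0.21, 0.23, 0.31, 0, 0]

```text
time_s: 7.08
tool_pos: [0.5202, 0.2295, 0.0485]
orientation: [0.572, -0.56, -0.433, 0.414]
wrist_force: [14.9, 87.6, 4.2]
finger_gap: 0.0001
```

Run:
```python
from h import *
import cv2
for i in range(2):
  s=bot.read_state(); print(s["wrist_force"].round(2),s["joint_efforts"].round(2),s["tool_pos"].round(3))
  a=bot.camera("scene")
cv2.imwrite("pics/s8.png",cv2.resize(a[60:260,260:400,::-1],None,fx=3,fy=3,interpolation=cv2.INTER_CUBIC))
```

```text
[14.87 87.65  4.24] [-41.3  -67.43  10.39  16.12 -22.73  -0.45] [0.52  0.229 0.049]
[ 7.72 24.55 11.24] [-38.4  -70.25  15.76  12.96 -18.8   -0.33] [0.519 0.229 0.048]
```

View pics/s8.png

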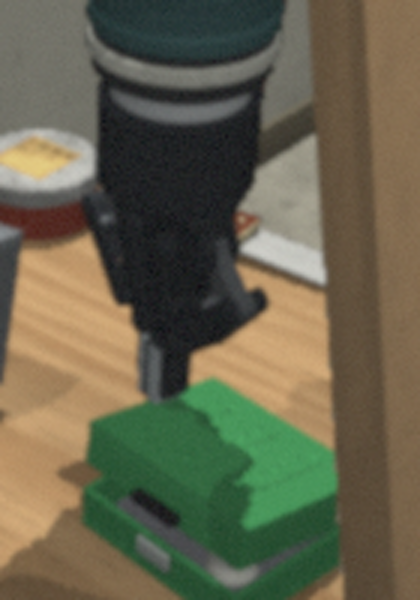

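The force reads 88 N sideways (+y). The finger is beside the lid's left wall, so my -y slide was blocked. The lid is already down to about 0.3 rad. I'll move away to +y, go up, then press from above nearer the middle.

Request:
send_rows:
  commands:
    - [0.15, -0.02, 0, 0, 0]
    - [0.25, -0.1, 0, 0, 0]
    - [0.25, -0.35, 0, 0, 0]
    - [0.25, -0.6, 0, 0, 0]
    - [0.25, -0.6, 0, 0, 0]

```text
time_s: 7.6
tool_pos: [0.526, 0.248, 0.1113]
orientation: [0.568, -0.564, -0.431, 0.416]
wrist_force: [0.6, -0.0, -0.0]
finger_gap: 0.0003
```

Run:
```python
from h import *
import cv2
s=bot.read_state(); p,R=tool(); print(s["wrist_force"].round(2),s["joint_efforts"].round(2),p.round(3),R.round(3).tolist())
for c in("scene","top"):
  a=bot.camera(c)
  for t in("green_lip","green_case","knob_mid","grey_case"): print(c,t,[(np.round(d["centre"],1).tolist(),round(d["confidence"],2)) for d in bot.landmark_of(t,c)][:2])
a=bot.camera("scene");cv2.imwrite("pics/s9.png",cv2.resize(a[60:260,260:400,::-1],None,fx=3,fy=3,interpolation=cv2.INTER_CUBIC))
o=np.array([.504,.177,0]);psi=-.11;ex=np.array([np.cos(psi),np.sin(psi),0]);ey=np.array([-ex[1],ex[0],0])
for th in(0,.2,.4):print(th,proj("scene",o+ex*(.045-.097*np.cos(th)+.006*np.sin(th))+[0,0,.025+.097*np.sin(th)+.006*np.cos(th)])[0].round(1))
f=lambda X:((proj("scene",X)-[260,60])*3).round()
print([f(p-[0,0,d])[0] for d in(0,.017)])
for n,y in(("L",.055),("R",-.055)): print("tray",n,f(o-ex*.045+ey*y+[0,0,.025]),f(o-ex*.045+ey*y))
```

```text
[ 0.59 -0.05 -0.02] [ 5.200e-01 -7.151e+01  3.490e+01  2.550e+00  5.000e-02 -0.000e+00] [0.526 0.248 0.111] [[0.283, 0.013, -0.959], [0.959, 0.017, 0.283], [0.02, -1.0, -0.008]]
scene green_lip [([231.2, 308.4], 0.86)]
scene green_case [([240.6, 330.6], 0.72)]
scene knob_mid [([243.5, 337.0], 0.52)]
scene grey_case [([206.4, 213.3], 0.63)]
top green_lip [([262.7, 218.4], 0.63)]
top green_case []
top knob_mid []
top grey_case [([263.4, 217.9], 0.96)]
0 [309.6 237.8]
0.2 [311.4 226.9]
0.4 [315.2 215.2]
[array([143., 286.]), array([143., 314.])]
tray L [[ 82. 484.]] [[ 82. 521.]]
tray R [[241. 593.]] [[238. 630.]]
```

View pics/s9.png

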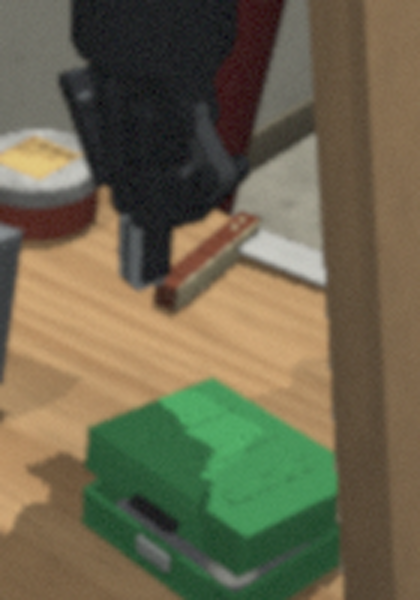

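The finger was outside the lid's left wall; its tip projects about 20 mm off (+x,+y) from the nominal position. The lid stands at about 0.3 rad. I'll move over the lid, choosing a spot that lands on it whether or not that offset is real, then press straight down in small steps.

Request:
send_rows:
  commands:
    - [-0.15, 0, 0.07, 0, 0]
    - [-0.3, 0, 0.14, 0, 0]
    - [-0.5, 0, 0.21, 0, 0]
    - [-0.7, 0, 0.28, 0, 0]
    - [-0.84, 0, 0.35, 0, 0]

```text
time_s: 8.57
tool_pos: [0.4661, 0.1756, 0.1054]
orientation: [0.569, -0.564, -0.429, 0.418]
wrist_force: [-0.3, 0.1, 0.1]
finger_gap: 0.0003
```

Request:
send_rows:
  commands:
    - [0, 0.05, 0, 0, 0]
    - [0, 0.1, 0, 0, 0]
    - [0, 0.15, 0, 0, 0]
    - [0, 0.2, 0, 0, 0]
    - [0, 0.25, 0, 0, 0]

```text
time_s: 8.98
tool_pos: [0.4667, 0.1764, 0.0797]
orientation: [0.569, -0.564, -0.429, 0.418]
wrist_force: [-0.1, 0.2, -0.6]
finger_gap: 0.0002
```

Run:
```python
from h import *
import cv2
s=bot.read_state(); p,R=tool(); print(s["q"].round(3),s["wrist_force"].round(2),s["joint_efforts"].round(2),p.round(3),R.round(3).tolist())
a=bot.camera("scene")
print([(np.round(d["centre"],1).tolist(),round(d["confidence"],2)) for d in bot.landmark_of("green_lip","scene")])
cv2.imwrite("pics/s10.png",cv2.resize(a[60:260,260:400,::-1],None,fx=3,fy=3,interpolation=cv2.INTER_CUBIC))
# coarse text look: lowest dark gripper pixel above the green lid
hsv=cv2.cvtColor(a,cv2.COLOR_RGB2HSV); g=(hsv[...,0]>45)&(hsv[...,0]<85)&(hsv[...,1]>120)
d=(a.max(2)<75); 
sub=slice(270,380)
for r in range(150,215,4): print(r,"".join("G" if g[r,c] else "#" if d[r,c] else "." for c in range(280,376,2)))
f=lambda X:proj("scene",X).round(1)
print("tip null",f(p-[0,0,.017]),"tip offs",f(p+[.02,.02,-.017]))
```

```text
[ 0.19   0.302 -0.404  0.854  0.014  0.477] [-0.05  0.24 -0.55] [-1.900e-01 -6.311e+01  3.356e+01  5.400e-01  5.000e-02  0.000e+00] [0.467 0.176 0.08 ] [[0.283, 0.008, -0.959], [0.959, 0.015, 0.283], [0.017, -1.0, -0.003]]
[([232.0, 309.6], 0.61)]
150 .........##########################.............
154 .........#########################..............
158 ..........########################..............
162 ...........########################.............
166 ...........#########################............
170 ............############################........
174 ...............########################.........
178 ................####################............
182 .................#################..............
186 .................#############..................
190 .................#..######GG....................
194 .................#..######GGGGG.................
198 ............GGGG.#..######GGGGGGGG..............
202 .......GGGGGGGGG.#..#####GGGGGGGGGGGGG..........
206 ......GGGGGGGGGGGG.....GGGGGGGGGGGGGGGGGG.......
210 .......GGGGGGGGGGGGGGGGGGGGGGGGGGGGGGGGGGGGG....
214 .....GGGGGGGGGGGGGGGGGGGGGGGGGGGGGGGGGGGGGGGG...
tip null [[319.8 218.2]] tip offs [[317.4 206.1]]
```

Request:
send_rows:
  commands:
    - [0, 0.02, 0, 0, 0]
    - [0, 0.04, 0, 0, 0]
    - [0, 0.06, 0, 0, 0]
    - [0, 0.08, 0, 0, 0]
    - [0, 0.1, 0, 0, 0]

```text
time_s: 9.5
tool_pos: [0.4661, 0.1764, 0.0692]
orientation: [0.569, -0.563, -0.428, 0.418]
wrist_force: [-0.2, -0.7, -0.0]
finger_gap: -0.0001
```

Request:
send_rows:
  commands:
    - [0, 0.02, 0, 0, 0]
    - [0, 0.04, 0, 0, 0]
    - [0, 0.05, 0, 0, 0]
    - [0, 0.06, 0, 0, 0]
    - [0, 0.07, 0, 0, 0]

```text
time_s: 9.92
tool_pos: [0.4662, 0.1765, 0.0622]
orientation: [0.569, -0.563, -0.428, 0.418]
wrist_force: [0.0, 0.7, 1.2]
finger_gap: -0.0002
```

Request:
send_rows:
  commands:
    - [0, 0.02, 0, 0, 0]
    - [0, 0.03, 0, 0, 0]
    - [0, 0.04, 0, 0, 0]
    - [0, 0.05, 0, 0, 0]
    - [0, 0.06, 0, 0, 0]

```text
time_s: 10.33
tool_pos: [0.4663, 0.1766, 0.0561]
orientation: [0.569, -0.563, -0.428, 0.418]
wrist_force: [-0.7, -0.1, 0.3]
finger_gap: 0.0001
```

```bash
cat > look.py <<'E'
from h import *
import cv2
s=bot.read_state(); p,R=tool(); print(s["wrist_force"].round(2),s["joint_efforts"].round(2),p.round(4))
a=bot.camera("scene"); print([(np.round(d["centre"],1).tolist(),round(d["confidence"],2)) for d in bot.landmark_of("green_lip","scene")])
hsv=cv2.cvtColor(a,cv2.COLOR_RGB2HSV); g=(hsv[...,0]>45)&(hsv[...,0]<85)&(hsv[...,1]>120)
d=(a.max(2)<75)
for r in range(196,264,2): print(r,"".join("G" if g[r,c] else "#" if d[r,c] else "." for c in range(280,376,1)))
E
python3 look.py
```

```text
[-0.66 -0.13  0.34] [-0.000e+00 -6.289e+01  3.171e+01  2.000e-02  5.000e-02 -0.000e+00] [0.4663 0.1766 0.0561]
[([230.9, 310.6], 0.88)]
196 ............................GGG.#.################################..............................
198 .......................GGGGGGGG....############################GGGGGG...........................
200 ..................GGGGGGGGGGGGG...#########################.GGGGGGGGGGGG........................
202 .............GGGGGGGGGGGGGGGGGG...#...################GGGGGGGGGGGGGGGGGGGGG.....................
204 ...........GGGGGGGGGGGGGGGGGGG...##....###########.GGGGGGGGGGGGGGGGGGGGGGGGGGG..................
206 ...........GGGGGGGGGGGGGGGGGGGG..##....###########GGGGGGGGGGGGGGGGGGGGGGGGGGGGGGG...............
208 ...........GG.GG.GGGGGGGGGGGGG...##....###########GGGGGGGGGGGGGGGGGGGGGGGGGGGGGGGGGG............
210 ...........GGGGGGGGGGGGGGGGGGGG..##....##########.GGGGGGGGGGGGGGGGGGGGGGGGGGGGGGGGGGGGGG........
212 .............GGGGGGGGGGGGGGGG....##....##########.GGGGGGGGGGGGGGGGGGGGGGGGGGGGGGGGGGGGGGGG......
214 ..........GGGGGGGGGGGGGGGGGGGG...##....##########.G
[... 1769 characters left out ...]
.............................G.......GG.GGGGG............G............G.GGGGGGGGGGGGG.........
252 .................................GGG.GGGGGGGGGGGG...................GGGGGGG.GG.GGGGG............
254 .....................................G.GGGGGGG.GG.GG..............GGGGGGGGGGGGGGGG..............
256 .......................................GGGGGGGGG.GGGGG.........GGGGGGGGGGGGGG...................
258 ..........................................GGGGGGGGGGGGGGGGGGGGGGGGGGGGGGGGG.....................
260 ..............................................GGG...GGG.GGG..GG.GGGGGGGG...#....................
262 ...............................................GGGG..GGGGGGGGGGGG.G.............................
```

The tip bottom is now at about (320,221), over the lid with no contact yet. The tip evidently sits at about TCP height. I'll continue down.

Request:
send_rows:
  commands:
    - [0, 0.01, 0, 0, 0]
    - [0, 0.02, 0, 0, 0]
    - [0, 0.03, 0, 0, 0]
    - [0, 0.04, 0, 0, 0]
    - [0, 0.05, 0, 0, 0]

```text
time_s: 10.85
tool_pos: [0.4661, 0.1766, 0.051]
orientation: [0.569, -0.563, -0.428, 0.418]
wrist_force: [-1.1, 0.5, 1.6]
finger_gap: -0.0001
```

Request:
send_rows:
  commands:
    - [0, 0.01, 0, 0, 0]
    - [0, 0.02, 0, 0, 0]
    - [0, 0.03, 0, 0, 0]
    - [0, 0.04, 0, 0, 0]
    - [0, 0.05, 0, 0, 0]

```text
time_s: 11.27
tool_pos: [0.4661, 0.1767, 0.0459]
orientation: [0.569, -0.563, -0.428, 0.418]
wrist_force: [-0.7, 0.5, 2.3]
finger_gap: 0.0003
```

```bash
python3 look.py | grep -v "^2[45]"
```

```text
[-0.67  0.46  2.28] [-2.600e-01 -6.263e+01  3.138e+01 -4.900e-01 -5.000e-02 -0.000e+00] [0.4661 0.1767 0.0459]
[([234.3, 308.1], 0.92)]
196 .............................##############################################.....................
198 ............................G.##########################################........................
200 ........................GGGGGG.######################################.G.........................
202 ....................GGGGGGGGGGG...################################.GGGGGG.......................
204 ................GGGGGGGGGGGGGG....#############################.GGGGGGGGGGGGG...................
206 ...........GGGGGGGGGGGGGGGGGGG...##########################.GGGGGGGGGGGGGGGGGGGG................
208 ..........GGGGGGGGGGGGGGGGGGGG...##..################GGGGGGGGGGGGGGGGGGGGGGGGGGGGGG.............
210 ...........GGGGGGGGGGGGGGGGGGG...##....###########GGGGGGGGGGGGGGGGGGGGGGGGGGGGGGGGGGGG..........
212 ..........GGGGGGGGGGGGGGGGGGGG...##....##########.GGGGGGGGGGGGGGGGGGGGGGGGGGGGGGGGGGGGGGG.......
214 ...........GGGGGG.GGGGGGGGGGGG...#.....##########GG
[... 759 characters left out ...]
........GGGGGGGGG...########GGGGGGGGGGGGGGGGGGGGGGGGGGGGGGGGGGGGGGGGGGGGGGGGGGGGGGGGGGGGG.....
232 .........GGGGGGGG.G.GG.#########GGGGGGG.GGGGGGGGGGGGGGGGGGGGGGGGGGGGGGGGGGGGGGGGGGGGGGGGGGG.....
234 ..........GG.GGGGGGGGGGGG###########GGGGGGGGGGGGGGGGGGGGGGGGGGGGGGGGGGGGGGGGGGGGGGGGGG.GGGG.....
236 .............GGGGG.GGGGGGGG##########G.GGGGGG.GGGGGGGGGGGGGGGGGGGGGGGGGGGGGGGGGGG.GGGGGG.GGG....
238 ...............GGG.G.GG......###########GGGGGGGGGGGGGGGGGGGGGGGGGGGGGGGGGGGGGGGGGG.GG.GGGGGG.#..
260 ............................................GG.G.GGGGGGGGGGGGGGG.GGGGGGG...#....................
262 ...............................................GGGG.GGGGGGG.GGGGGGGGG...........................
```

Contact at the expected 2.3 N, and the lip dropped about 4 px, so the lid is following. I'll keep pressing until the force rises.

Request:
send_rows:
  commands:
    - [0, 0.01, 0, 0, 0]
    - [0, 0.02, 0, 0, 0]
    - [0, 0.03, 0, 0, 0]
    - [0, 0.04, 0, 0, 0]
    - [0, 0.05, 0, 0, 0]

```text
time_s: 11.78
tool_pos: [0.4661, 0.1768, 0.0408]
orientation: [0.569, -0.563, -0.428, 0.419]
wrist_force: [-5.1, -0.5, 16.5]
finger_gap: -0.0001
```

Request:
send_rows:
  commands:
    - [0, 0.01, 0, 0, 0]
    - [0, 0.01, 0, 0, 0]
    - [0, 0.02, 0, 0, 0]
    - [0, 0.02, 0, 0, 0]
    - [0, 0.02, 0, 0, 0]

```text
time_s: 12.2
tool_pos: [0.4661, 0.1769, 0.0404]
orientation: [0.569, -0.564, -0.429, 0.418]
wrist_force: [-12.2, -2.4, 37.8]
finger_gap: 0.0
```

```bash
python3 look.py | grep -v "^2[01]"
```

```text
[-12.24  -2.41  37.79] [-9.800e-01 -4.619e+01  2.786e+01 -5.340e+00  1.000e-02 -1.000e-02] [0.4661 0.1769 0.0404]
[([234.4, 307.6], 0.87)]
196 .............................################################################...................
198 .............................###############################################....................
220 .........GGGGGGGGGGGGGGGGGGGG...##....###########GGGGGGGGGGGGGGGGGGGGGGGGGGGGGGGGGGGGGGGGGG.....
222 ..........GGGGGGGGGGGG.GGGGGG...##....##########.GGGGGGGGGGGGGGGGGGGGGGGGGGGGGGGGGGGGGGGGGGG....
224 ..........GGGGGGGGGGG.GGGGGGGG...#....#########.GGGGGGGGGGGGGGGGGGGGGGGGGGGGGGGGGGGGGGGGGGGG....
226 ..........GGGGGGG.GGGGGGGGGGGGG.......########.GGGGGGGGGGGGGGGGGGGGGGGGGGGGGGGGGGGGGGGGGGGG.....
228 ..........GGGGGGGGGGGGGGGGGGGGGGG...........GGGGGGGGGGGGGGGGGGGGGGGGGGGGGGGGGGGGGGGGGGGGGGG.....
230 ..........GGGGGG.GGGGG.GGGGGG.GGGGG.....GGGGGGGGGGGGGGGGGGGGGGGGGGGGGGGGGGGGGGGGGGGGGGGGGG......
232 .........GGGGGGGGG.GGG#######G.GG.GGGGGGGGGGGGGGGGGGGGGGGGGGGGGGGGGGGGGGGGGGGGGGGGGGGGGGGGG.....
234 ..........GG.GGGGGGGGG#########GGGGGGGGGGGGGGGGG
[... 762 characters left out ...]
...............................#...#G..GGGG.GG.GGGGGGGGGGGGGGGGGG.GGGGGGGGGGGGGGGGGGG.........
252 ..................................GG.GGGGGGGGGGGGGGGGGGGGGGGGGGGGGGGG.GG.G.GGGGGGG..............
254 .....................................GG.GGGGGGGG.GGGGGGG.GGGGGGGGGGGGGGGGGGGGGGGG...............
256 ........................................GGGGGGGGGGGGG.GGGGG..GGGGGGG.GGGGGGGGG..................
258 ..........................................GGG..GGGGGGGGGGGG.GGGGGGGGG.GGGGG.....................
260 ..............................................GGGGGGGGG.GGGGGGGGGGGGGGGG........................
262 ...............................................GG...GGGGGGGGGG..GGGGG...#.......................
```

It's firm at 38 N with no further travel, and the gap between the halves is gone. I'll retreat straight up and well clear, and check.

Request:
send_rows:
  commands:
    - [0, -0.1, 0, 0, 0]
    - [0, -0.3, 0, 0, 0]
    - [0, -0.6, 0, 0, 0]
    - [0, -0.9, 0, 0, 0]
    - [0, -1, 0, 0, 0]

```text
time_s: 12.72
tool_pos: [0.4668, 0.1756, 0.144]
orientation: [0.568, -0.564, -0.43, 0.417]
wrist_force: [1.5, -0.5, 1.7]
finger_gap: -0.0
```

Request:
send_rows:
  commands:
    - [0.2, -0.2, 0, 0, 0]
    - [0.4, -0.4, 0, 0, 0]
    - [0.6, -0.6, 0, 0, 0]
    - [0.6, -0.6, 0, 0, 0]
    - [0.6, -0.6, 0, 0, 0]

```text
time_s: 13.13
tool_pos: [0.4836, 0.2328, 0.2054]
orientation: [0.568, -0.564, -0.431, 0.417]
wrist_force: [-0.4, 0.0, -1.0]
finger_gap: 0.0004
```

Run:
```python
from h import *
import cv2
s=bot.read_state(); print(s["time_s"],s["wrist_force"].round(2),s["tool_pos"].round(3),s["qvel"].round(3))
a=bot.camera("scene");print([(np.round(d["centre"],1).tolist(),round(d["confidence"],2)) for d in bot.landmark_of("green_lip","scene")])
cv2.imwrite("pics/fin.png",cv2.resize(a[90:290,140:400,::-1],None,fx=3,fy=3,interpolation=cv2.INTER_CUBIC))
```

```text
13.1333 [-0.38  0.05 -0.96] [0.484 0.233 0.205] [-0.022  0.003 -0.06  -0.016 -0.002 -0.01 ]
[([238.4, 307.7], 0.6)]
```

View pics/fin.png

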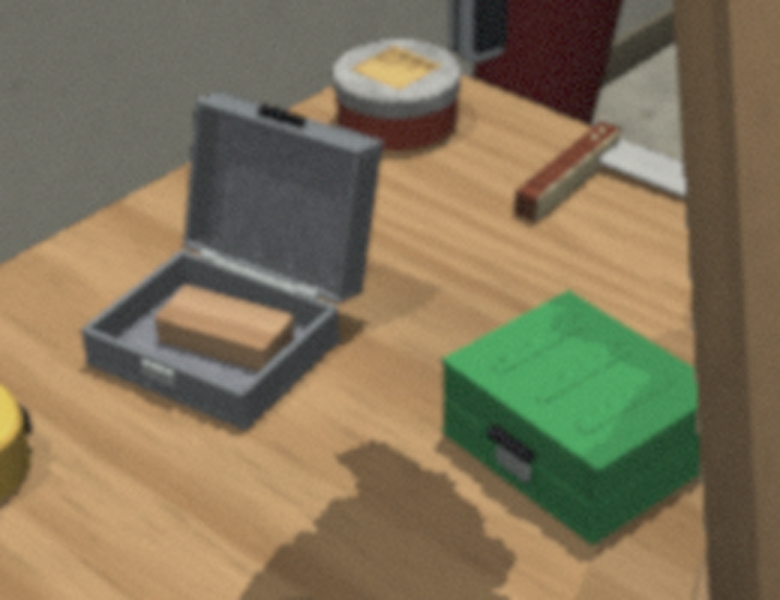

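The green case is shut. Its edges meet, with the lip just above the latch at crop (512,440), and the knob is enclosed. The grey case still stands open, and the gripper is clear. I'll hand in.

```bash
python3 -c "
from plant import bot
print(bot.close_job())"
```

```text
the job is handed in; nothing more can be done
None
```

I closed the green case and handed the job in at about 13.2 s. I pushed its lid over from behind with the shut gripper, then pressed it down from above until it went firm at 38 N with no further travel.

**Last checks:**
- **Green lid:** the final picture shows the two halves flush. The lip is at image row 238, which matches the 237.8 predicted for a shut lid.
- **Knob:** it was last seen inside the tray and is now covered by the lid.
- **Grey case:** its lid still stands open and looks unmoved.
- **Robot:** the gripper is about 15 cm above the lid, with wrist force near zero.

**What did not go as planned:**
- **First push:** it jammed on the lid's top edge and read 35 N upward.
- **Sideways slide:** the gripper caught the lid's side and the wrist force reached about 88 N, under the 120 N limit. I don't know whether the finger or the gripper's body took that load. If it was the body, it broke the 40 N limit on body contact.
- **Fingertip position:** pictures and contact put the shut tips about 10 to 20 mm away from where the interface's 17 mm figure placed them. I did not resolve the cause, and from then on went by contact force and pictures.

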